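# Lay the carved panel down against the bench hook's cleat

## Task

The carved wooden panel stands upright on the bench hook. Push it over backwards, away from its carved face, so that it lies flat on the board with the carving facing up, and then push it along the board until its top end sits snug and square against the dark cleat. Push only: do not lift the panel at any time, and leave the tub, the pot and the hammer where they are.

Things in the scene. Friction and masses are not known exactly. Their poses are not given: they have to be found in the camera images.
- board: Bench hook, fixed to the table: light plywood board, 290 mm long (its x), 170 mm wide (its y), 18 mm thick, with a dark wooden cleat (20 mm thick, full width, 30 mm high above the board's top) across its +x end. Origin at the centre of its underside, on the table; z up. Position varies, yaw up to 0.7 rad either way.
- fence (a point): Foot of the cleat's inner face, at the middle of the board's width, on the board's top (125 mm from the board's origin along its x, 18 mm up). Same axes as the board: x points into the cleat.
- panel: Loose wooden panel, 130 mm tall (z), 90 wide (y), 45 thick (x), 0.2 to 0.42 kg, standing on its foot on the board. Origin at the centre of its foot, z up; x runs through it from the carved face (dark rim, light rosette) to the plain back, which looks towards the cleat within 0.15 rad.
- panel_top (a point): Centre of the panel's top end face, 130 mm from its origin along its z; this face must meet the cleat. Once tipped over, it lies 30 to 70 mm short of the cleat. A skewed panel does not square itself against the cleat (friction): square it while pushing, for instance with two spread fingertips on the foot end.
- panel_mid (a point): Centre of the panel, 65 mm from its origin along its z. Pushed near the top of its carved face, the panel tips about its lower back edge without sliding much, and past about 19 degrees falls on its back by itself. Lying, it is 45 mm high and its foot end looks away from the cleat.
- tub: Bystander: white lidded tub with a red band, 66 mm across, 95 mm high, standing on the table beside the board. Origin at the centre of its underside.
- pot: Bystander: yellow pot with a green lid, 64 mm across, 85 mm high, standing on the table on the other side of the board (the two may change places). Origin at the centre of its underside.
- hammer: Bystander: hammer with a light wooden handle, 240 mm long, lying on the table to the left of the board, beyond the tub or pot. Its x runs along the handle to the head.
There are look-alikes about, which are no part of the job. Leave any blue or orange look-alike of the panel alone.

How it is judged:
By the outcome, as a careful person would: the job done as asked, in the order asked, and still so for the second after the job is handed in, with the robot touching nothing.
It also fails if it takes over 42 s, if anything falls off the work surface, if the arm or the gripper's body presses on something with over 40 N, if the wrist force passes 120 N, or if a joint passes its speed limit or range.

## Robot

A 6-joint arm with a two-finger parallel gripper is mounted at the origin on the work surface. World frame = base frame: x ahead of the robot, y to its left, z up, the work surface at z = 0. Lengths are in m, angles in rad, forces in N, time in s.
With the tool pointing down it reaches from about 0.325 to 0.9 m from the base axis. Payload 6.1 kg.
Tool frame: the origin (TCP) lies midway between the tips of the shut fingers; the grasp point (between the pads) lies 19 mm behind it; z points along the fingers, y is the line along which they close (so a half turn about z gives the same grasp; the last joint's range is limited). The gripper opens to 85 mm and grips with 20 to 120 N. Pads are 22 mm wide; open, the fingers measure 114 mm over their backs; the gripper's body (76 mm by 85 mm) begins 54 mm behind the grasp point. The pads swing forward as they close: fully open they stand 13 mm farther back than shut.
Start: joints at [-1.316, 0.22, 1.526, -0, 1.395, -0.126], TCP at [0.232, -0.58, 0.231] pointing down, gripper open.
Joint ranges: [-2.98, 2.98], [-0.91, 2.08], [0.09, 2.57], [-1.24, 4.39], [0.2, 2.65], [-2.68, 2.68]. Speed limits (rad/s): [2.57, 2.57, 3.01, 3.14, 3.14, 3.14].

## Interface

Orientations are given as [roll, pitch, yaw] about the fixed x, y, z axes, in that order (R = Rz(yaw) Ry(pitch) Rx(roll)).
In Python, from plant import movep, move_l, set_joints, gripper_to, hold, inverse_kinematics, observe, get_image, get_calibration, Unreachable, job_done gives the robot as it stands. Calls block until the motion is done:
- movep(position, orientation): joint-space move of the TCP to a pose.
- move_l(position, feed=0.15, rotation=None, max_force=None): straight line of the TCP; rotation=None keeps the orientation; feed is the mean speed in m/s. With max_force (N) it stops when the force on the tool has changed by that much, and returns True; else False.
- set_joints(angles): joint-space move.
- gripper_to(opening, f_grip=None): finger opening in m; f_grip is the grip in N (None keeps the last); returns when the fingers have stopped.
- hold(seconds).
- inverse_kinematics(position, orientation): joint angles nearest the present ones, or None.
- observe(): the state.
- get_image(name): name is "side" or "top"; returns (picture, depth): 384x512x3 uint8, red, green, blue; 384x512 float32, m along the optical axis (not along the pixel's ray), 0 where there is no reading.
- get_calibration(name): a dict with "intrinsics" (3x3 intrinsics, pixels), "dist_coeffs" ([k1, k2, p1, p2, k3] as OpenCV has them; the pictures are not rectified), "world_from_camera" (4x4, takes a point from camera to world coordinates). Camera axes: x right, y down, z forward; pixel columns grow to the right and rows downward; lengths in m; the calibration is good to about 2 mm. A picture is of the moment at which its call begins. get_calibration takes no time and is no camera call.
A pose or a line that the arm cannot do raises Unreachable and nothing moves.
- job_done(): hands the job in; it is judged then, once.
The state is a dict: "time_s": time; "q": joint angles; "joint_velocities": joint speeds; "joint_torque": joint torques, N m; "eef_pos": TCP position; "tcp_rot": TCP orientation; "ft_force": force on the tool from outside, world axes, zero at the start; "torque": the same for the moment, N m; "opening": finger opening in m; "grasp_force": force on a finger pad.
Only numpy, scipy, OpenCV 4.12 (cv2) and the standard library are available. Lean on these libraries where they do the work, as an engineer would, in place of code of your own. Each camera call takes 0.05 s, during which the arm holds its last target. There are 200 camera calls.

## Working session

There is one attempt and no reset: what is moved stays moved. The work goes in short steps, each a Python script; the robot and the scene stay as the last script left them, time stands still between calls to the robot, and variables do not carry over. Pictures are saved under pics/ and viewed, at most 10 in all, crops included, and the job is handed in when it is done.

```bash
mkdir -p pics
cat > h.py <<'E'
import numpy as np, cv2
from plant import *
def grab(tag):
    for n in ("side","top"):
        im,d=get_image(n); cv2.imwrite(f"pics/{tag}_{n}.png",im[:,:,::-1]); np.save(f"pics/{tag}_{n}.npy",d)
def world(n,tag,px):
    c=get_calibration(n); d=np.load(f"pics/{tag}_{n}.npy"); px=np.array(px,float).reshape(-1,2)
    u=cv2.undistortPoints(px[:,None],np.array(c["intrinsics"]),np.array(c["dist_coeffs"]))[:,0]
    z=np.array([d[int(round(b)),int(round(a))] for a,b in px])
    P=np.c_[u*z[:,None],z,np.ones(len(z))]
    return (P@np.array(c["world_from_camera"]).T)[:,:3]
def cloud(n,tag):
    v,u=np.mgrid[0:384,0:512]; return world(n,tag,np.c_[u.ravel(),v.ravel()]).reshape(384,512,3)
E
python3 - <<'E'
from h import *
grab("a")
a=np.hstack
for n in("side","top"): print(get_calibration(n)["world_from_camera"])
E
```

```text
[[-0.96323393 -0.18346345  0.19626907  0.389265  ]
 [-0.26864718  0.66591825 -0.69597527  0.7871916 ]
 [-0.00301313 -0.72311413 -0.690722    0.7400867 ]
 [ 0.          0.          0.          1.        ]]
[[ 0.00585189 -0.98467296  0.17431272  0.3901002 ]
 [-0.99964255 -0.0012129   0.02670772  0.13459744]
 [-0.02608695 -0.17440671 -0.98432808  1.00819282]
 [ 0.          0.          0.          1.        ]]
```

View pics/a_top.png

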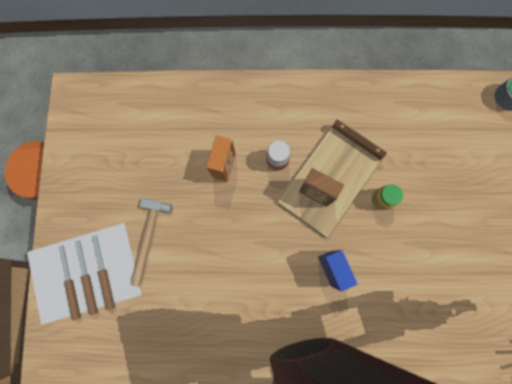

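View pics/a_side.png

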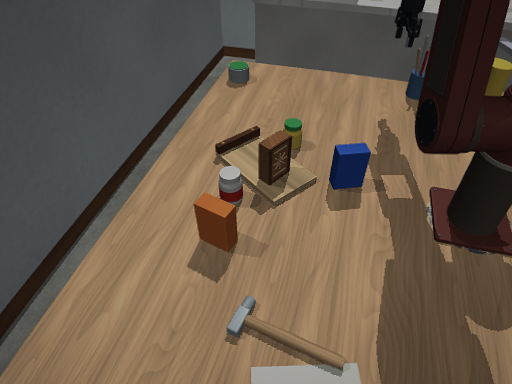

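The top view shows the board around (332,180), with the cleat from (338,125) to (381,155) and the panel at (321,187). The pot is at (389,196), the tub at (279,154) and a blue look-alike at (339,270). In the side view, the carved face of the panel at (277,160) looks toward the robot. Next I'll fit the geometry from depth.

```bash
cat >> h.py <<'E'
def rect(P):
    (c,s,a)=cv2.minAreaRect((P[:,:2]*1000).astype(np.float32)); return np.round(c,1),np.round(s,1),round(a,2),len(P)
def box(C,r0,r1,c0,c1,z0,z1):
    R=C[r0:r1,c0:c1].reshape(-1,3); return R[(R[:,2]>z0)&(R[:,2]<z1)]
E
python3 - <<'E'
from h import *
C=cloud("top","a")
b=box(C,115,245,270,392,.010,.026); print("board(unfiltered)",rect(b))
print("cleat",rect(box(C,115,165,325,392,.04,.056)))
print("panel",rect(box(C,160,215,295,350,.138,.16)), box(C,160,215,295,350,.138,.16)[:,2].mean())
print("tub",rect(box(C,135,172,262,295,.085,.105)))
print("pot",rect(box(C,180,212,370,408,.075,.1)))
print("blue",rect(box(C,245,295,315,360,.09,.2)), box(C,245,295,315,360,.02,.3)[:,2].max())
for n,p in (("board corners",[(279,198),(327,235),(338,124),(384,157)]),("cleat inner top",[(334,131),(378,160)])):
    print(n,np.round(world("top","a",p)*1000,1))
S=cloud("side","a")
print("S panel",rect(box(S,125,190,255,295,.138,.16)),"S cleat",rect(box(S,125,155,210,265,.04,.056)))
im=cv2.imread("pics/a_top.png")[110:245,265:415]; cv2.imwrite("pics/a_crop.png",cv2.resize(im,None,fx=4.4,fy=4.4,interpolation=cv2.INTER_CUBIC))
E
```

```text
board(unfiltered) (array([584.1, -66.1]), array([282.2, 310.6]), 33.95, 4740)
cleat (array([ 713.6, -142.3]), array([169.2,  22.4]), 54.21, 456)
panel (array([562.3, -19.3]), array([90.2, 45.7]), 61.01, 674) 0.1479270881265899
tub (array([661.1,  88.9]), array([56.5, 56.2]), 40.22, 372)
pot (array([ 545.7, -209.2]), array([56.3, 54.4]), 72.35, 380)
blue (array([352.1, -59.7]), array([89.4, 45.9]), 23.99, 807) 0.13441284444005785
board corners [[ 548.7   83.6    2.7]
 [ 443.   -48.    16. ]
 [ 754.1  -83.1   48.8]
 [ 670.2 -223.7    3.3]]
cleat inner top [[ 743.8  -77.2   19.3]
 [ 656.8 -200.2   19.2]]
S panel (array([561.5, -19.4]), array([92.4, 48.4]), 61.43, 396) S cleat (array([ 710.7, -141.2]), array([169.4,  24.1]), 54.33, 277)
```

View pics/a_crop.png

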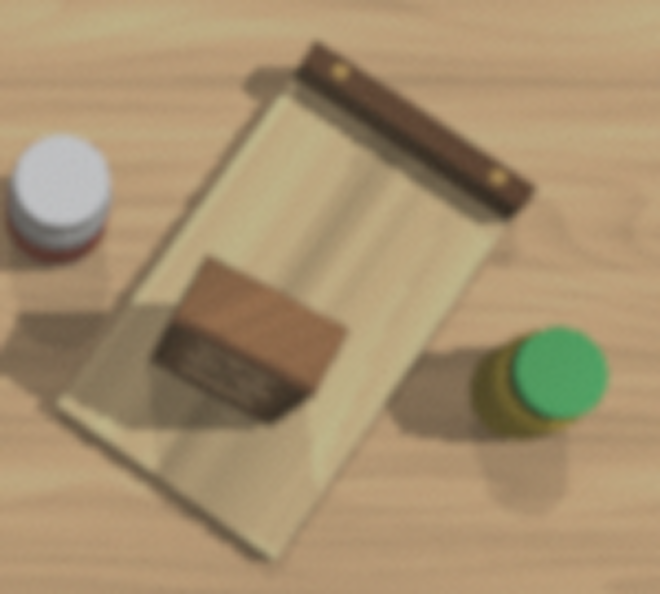

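Run:
```python
from h import *
y=np.radians(-28.8); d=np.array([np.cos(y),np.sin(y),0]); c=np.array([.562,-.0193,0])
# choose the half-turn with the last joint well inside its range
q={k:inverse_kinematics(c-.075*d+[0,0,.25],[np.pi,0,y+k]) for k in (0,np.pi)}
k=min((k for k in q if q[k] is not None),key=lambda k:abs(q[k][5])); print(k,q[k]); R=[np.pi,0,y+k]
gripper_to(0.0)
movep(c-.075*d+[0,0,.25],R)
move_l(c-.075*d+[0,0,.130],feed=.15)
print(observe()["eef_pos"],observe()["time_s"])
move_l(c+.030*d+[0,0,.130],feed=.07)
print(observe()["ft_force"])
move_l(c-.09*d+[0,0,.16],feed=.15)
move_l(c-.12*d+[0,0,.25],feed=.2)
hold(.3); grab("b"); print(observe()["time_s"])
C=cloud("top","b"); P=box(C,100,250,270,392,.057,.072); print(rect(P))
```

```text
3.141592653589793 [-0.12505425 -0.10387174  1.83014792  0.          1.41531648 -1.19319575]
[0.49704861 0.01664736 0.13092743] 4.1417
[-0.77045316  0.58285772 -0.86641536]
7.7917
(array([676. ,  -9.3]), array([ 81.9, 244.1]), 3.68, 763)
```

View pics/b_top.png

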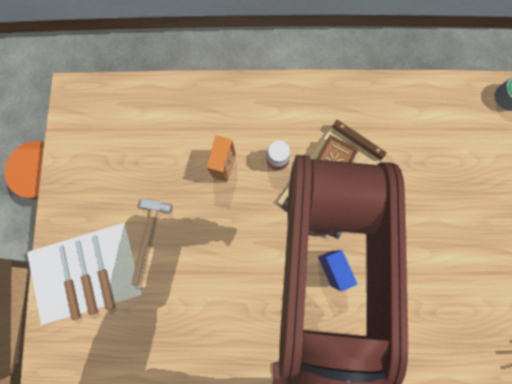

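The top view shows the panel lying with its carving up at about (335,150), short of the cleat. The arm hides the rest, so I'll use the side camera.

Run:
```python
from h import *
S=cloud("side","b")
m=((S[...,2]>.056)&(S[...,2]<.070)); m[:110]=0;m[215:]=0;m[:,:205]=0;m[:,320:]=0
n,l,st,_=cv2.connectedComponentsWithStats(m.astype(np.uint8))
for i in range(1,n):
    if st[i,4]>80: print(st[i],rect(S[l==i]),S[l==i][:,2].mean())
print(rect(box(S,125,155,210,265,.044,.054)))
im=cv2.imread("pics/b_side.png")[100:215,200:350]; cv2.imwrite("pics/b_crop.png",cv2.resize(im,None,fx=4.5,fy=4.5,interpolation=cv2.INTER_CUBIC))
```

```text
[283 127  19   9  83] (array([ 544. , -198.7]), array([59.5, 38.7]), 8.04, 83) 0.06207934174936001
[227 136  51  33 869] (array([639.9, -62.4]), array([ 92.9, 131.3]), 61.32, 869) 0.0612444573509751
[218 177  24  15 119] (array([652.4, 102.7]), array([64.7, 38.5]), 29.09, 119) 0.06379318675167985
(array([ 713.8, -133.3]), array([172.2,  82.3]), 78.5, 239)
```

View pics/b_crop.png

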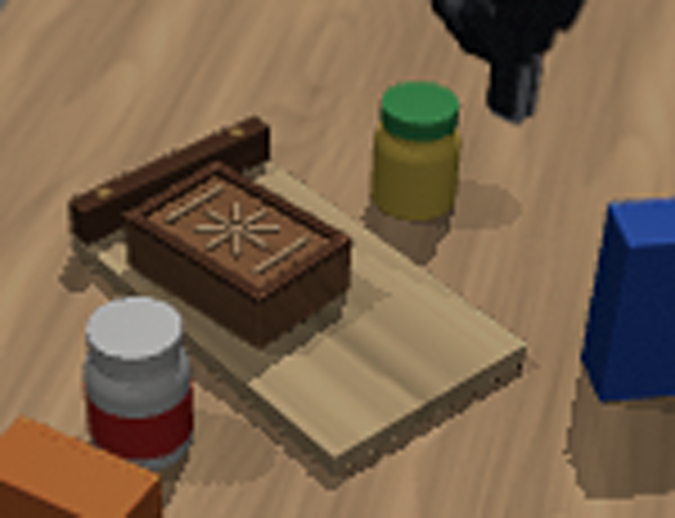

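The crop shows the panel flat on the board with the carving up, about 30 mm short of the cleat and skewed about 7°. Tub and pot are unmoved. Next I'll push with two fingers, square to the board.

Run:
```python
from h import *
y=np.radians(-35.7); X=np.array([np.cos(y),np.sin(y),0]); Y=np.array([-np.sin(y),np.cos(y),0])
F=np.array([.7044,-.136,0]); p=lambda a,b,z: F+a*X+b*Y+np.array([0,0,z])
R=[np.pi,0,y+np.pi]
gripper_to(.055)
movep(p(-.205,.017,.20),R); move_l(p(-.205,.017,.032),feed=.15)
print(move_l(p(-.150,.017,.032),feed=.04,max_force=15),observe()["ft_force"])
print(move_l(p(-.128,.018,.032),feed=.015,max_force=15),observe()["ft_force"])
e=np.array(observe()["eef_pos"])-F; print("rel",e@X,e@Y,observe()["time_s"])
hold(.2); print(observe()["ft_force"])
e0=np.array(observe()["eef_pos"]); move_l(e0-.05*X,feed=.1); move_l(e0-.05*X+[0,0,.15],feed=.2)
q=np.array(observe()["q"]); q[0]-=.9; set_joints(q)
hold(.2); grab("c"); print(observe()["time_s"])
for n in("top","side"):
    C=cloud(n,"c")
    for z0,z1 in((.056,.070),(.042,.054)):
        m=((C[...,2]>z0)&(C[...,2]<z1))
        k,l,st,_=cv2.connectedComponentsWithStats(m.astype(np.uint8))
        for i in range(1,k):
            P=C[l==i]
            if st[i,4]>100 and np.hypot(*(P[:,:2].mean(0)-F[:2]))<.12: print(n,rect(P))
a=cv2.imread("pics/c_top.png")[110:245,265:415]; b=cv2.imread("pics/c_side.png")[100:235,200:350]
cv2.imwrite("pics/c_crop.png",cv2.resize(np.hstack([a,b]),None,fx=2.66,fy=2.66,interpolation=cv2.INTER_CUBIC))
```

```text
False [0.32527219 0.28856261 0.00216529]
True [ 0.14532183 -0.50469615  0.79848712]
rel -0.14182655256780696 0.017204043095537164 12.4833
[-0.93554149 -0.12941723 -0.7155481 ]
16.3
top (array([661.3, -86.6]), array([ 90.7, 132.2]), 54.01, 1516)
top (array([ 713.8, -142.5]), array([168.6,  21.4]), 53.64, 347)
side (array([658.9, -86. ]), array([ 93.9, 132.3]), 53.76, 824)
side (array([678.4, -58. ]), array([ 79.6, 184.3]), 82.11, 191)
```

View pics/c_crop.png

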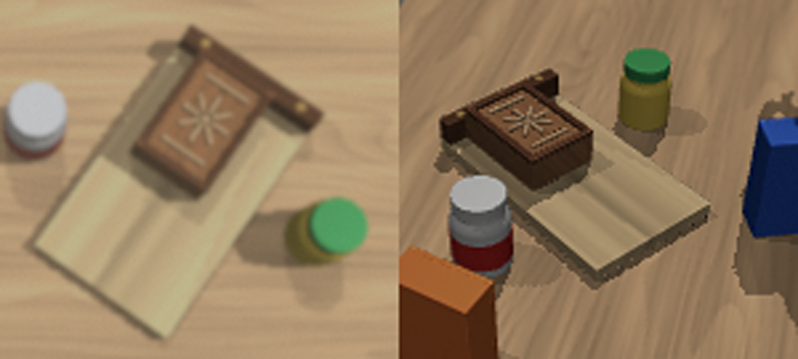

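The crop shows the panel up against the cleat and square to within about 0.4°, with the bystanders unmoved. The stop was light, so I'll refine the board yaw and press again more firmly.

Run:
```python
from h import *
y=np.radians(-35.7); X=np.array([np.cos(y),np.sin(y),0]); Y=np.array([-np.sin(y),np.cos(y),0])
F=np.array([.7044,-.136,0]); p=lambda a,b,z: F+a*X+b*Y+np.array([0,0,z])
def edges(C,z0,z1,a0,a1,ax):   # slopes of the two outlines along axis ax, in board frame
    D=C.reshape(-1,3); D=D[(D[:,2]>z0)&(D[:,2]<z1)]-F; U=np.c_[D@X,D@Y]; s,t=U[:,ax],U[:,1-ax]
    lo,hi=(-.35,.03) if ax==1 else (-.12,.12)
    k=(t>lo)&(t<hi); s,t=s[k],t[k]; B=np.arange(a0,a1,.004); o=[]
    for f in (np.min,np.max):
        v=[(b+.002,f(t[(s>=b)&(s<b+.004)])) for b in B if ((s>=b)&(s<b+.004)).sum()>3]
        v=np.array(v); o.append((np.round(np.degrees(np.polyfit(*v.T,1)[0]),2),round(np.median(v[:,1])*1000,1)))
    return o
C=cloud("top","c")
print("board sides",edges(C,.012,.024,-.24,-.02,0))
print("panel sides",edges(C,.056,.07,-.12,-.02,0))
print("panel ends(neg)",edges(C,.056,.07,-.02,.05,1))
print("cleat ends(neg)",edges(C,.042,.054,-.08,-.035,1))
R=[np.pi,0,y+np.pi]
movep(p(-.19,.019,.18),R); move_l(p(-.19,.019,.032),feed=.15)
move_l(p(-.146,.019,.032),feed=.06,max_force=20)
for a in (-.1415,-.1395,-.137):
    s=move_l(p(a,.019,.032),feed=.01,max_force=30); e=observe(); r=np.array(e["eef_pos"])-F
    print(s,r@X,np.array(e["ft_force"])@X,e["time_s"])
    if s: break
hold(.3); o=observe(); print(np.array(o["ft_force"])@X)
e0=np.array(o["eef_pos"]); move_l(e0-.05*X,feed=.08); move_l(e0-.05*X+[0,0,.15],feed=.2)
q=np.array(observe()["q"]); q[0]-=.9; set_joints(q); hold(.2); grab("d"); print(observe()["time_s"])
C=cloud("top","d"); print("panel ends",edges(C,.056,.07,-.02,.05,1),"sides",edges(C,.056,.07,-.12,-.02,0),"board",edges(C,.012,.024,-.24,-.02,0))
a=cv2.imread("pics/d_top.png")[110:210,290:400]; cv2.imwrite("pics/d_crop.png",cv2.resize(a,None,fx=6,fy=6,interpolation=cv2.INTER_CUBIC))
```

```text
board sides [(np.float64(-0.22), np.float64(-84.1)), (np.float64(-0.33), np.float64(84.0))]
panel sides [(np.float64(-0.4), np.float64(-29.1)), (np.float64(-0.29), np.float64(59.3))]
panel ends(neg) [(np.float64(-0.02), np.float64(-128.9)), (np.float64(0.73), np.float64(0.5))]
cleat ends(neg) [(np.float64(3.15), np.float64(1.5)), (np.float64(1.81), np.float64(19.8))]
False -0.1414681860704034 -0.4771478996499124 20.6917
False -0.14137490052640123 -7.137662402098853 21.0417
False -0.14143921732448897 -17.681202891659673 21.4417
-16.911004041609498
25.55
panel ends [(np.float64(-0.31), np.float64(-128.9)), (np.float64(0.27), np.float64(0.5))] sides [(np.float64(-0.29), np.float64(-29.0)), (np.float64(-0.17), np.float64(59.2))] board [(np.float64(-0.18), np.float64(-84.3)), (np.float64(-0.16), np.float64(83.9))]
```

View pics/d_crop.png

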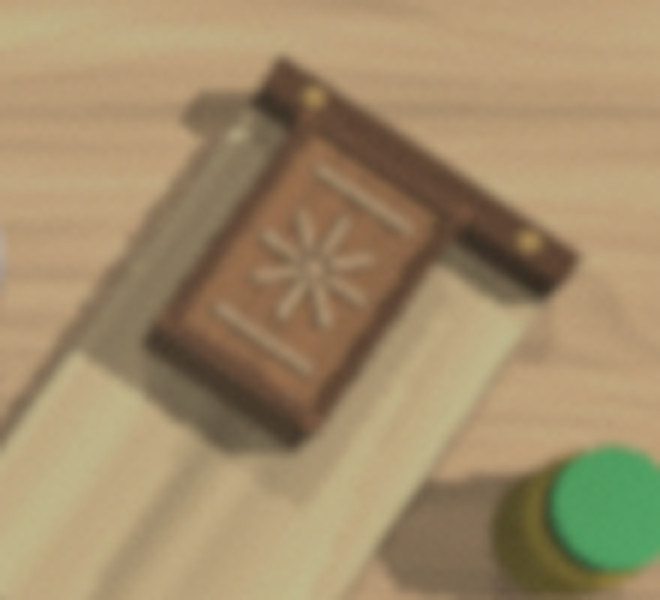

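The second push stalled solidly against the cleat at 17 N. The panel's sides match the board's to about 0.1°, and the carving faces up, flush with the cleat.

```bash
python3 -c "
from plant import *
print(job_done())"
```

```text
the job is handed in; nothing more can be done
None
```

The panel was tipped onto its back, carving up, and pushed snug and square against the cleat; the tub, pot and hammer were not touched, and the job was handed in at about 25.6 s.

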